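# Bring the knocked sample lane back into order

### The job

The sampling station was knocked: stand every tipped sample bottle upright again in the white lane tray, so that all bottles stand there clear of its rim, the ones that still stand included. Then clear away the spent vials: carry them in the scoop to the yellow waste box, press its red spring flap down with the scoop's open front edge while you tip all of them through, let the flap close, and set the empty scoop down level in the middle of its dark mat. Leave the petri dish alone.

Things in the scene. Friction and masses are not known exactly. Their poses are not given: they have to be found in the camera images.
- lane: fixed white tray with two blue lines, the bottle lane: 360 mm long (own y, slanting away from the robot), 140 mm wide (own x), floor 4 mm thick, rim 4 mm thick and 10 mm high; origin at the centre of its underside, on the worktop
- bottle_a_center (a point): closed square white sample bottle, blue round cap: body 38 x 38 x 78 mm, 105 mm tall with cap, 180 g, heavy foot (centre of mass some 20 mm above the base). Point on its axis half-way up, 52 mm above the base (the body ends 26 mm above the point); own z from base to cap, own x, y square to the faces. Lies on a face in the lane, roughly across it, cap to either side; may be absent
- bottle_b_center (a point): closed square white sample bottle, red round cap: body 38 x 38 x 78 mm, 105 mm tall with cap, 180 g, heavy foot (centre of mass some 20 mm above the base). Point on its axis half-way up, 52 mm above the base (the body ends 26 mm above the point); own z from base to cap, own x, y square to the faces. Lies on a face in the lane, roughly across it, cap to either side; may be absent
- bottle_c_center (a point): closed square white sample bottle, green round cap: body 38 x 38 x 78 mm, 105 mm tall with cap, 180 g, heavy foot (centre of mass some 20 mm above the base). Point on its axis half-way up, 52 mm above the base (the body ends 26 mm above the point); own z from base to cap, own x, y square to the faces. Lies on a face in the lane, roughly across it, cap to either side; may be absent
- bottle_d_center (a point): closed square white sample bottle, black round cap: body 38 x 38 x 78 mm, 105 mm tall with cap, 180 g, heavy foot (centre of mass some 20 mm above the base). Point on its axis half-way up, 52 mm above the base (the body ends 26 mm above the point); own z from base to cap, own x, y square to the faces. Stands upright in the lane at the start.
- waste_box: fixed yellow waste box, 150 (own x) x 160 (own y) x 125 mm high, walls 5 mm; origin at the centre of its underside on the worktop; own -x side, with the white label, faces the scoop. A mouth 84 mm (x) by 104 mm (y), centred in its top, is closed by the flap
- mouth_hinge (a point): middle of the flap's hinge line, at the near (-x) edge of the mouth, at the height of the box's top (125 mm); axes as the box
- flap (a joint): red spring flap in the mouth, 98 mm wide, reaching 79 mm from the hinge toward own +x of the box; 0 = shut and flush with the top, grows to 1.2 rad as the far edge is pressed down into the box; needs about 1 N half-way along to start and about 3 N at 0.9 rad; it springs shut by itself
- flap_edge (a point): middle of the flap's free edge, 79 mm from the hinge
- mat: thin dark rubber parking mat, 130 (own x) x 100 mm, 3 mm thick, fixed; origin at the centre of its underside
- scoop_pan (a point): aluminium scoop with a pan open at the front, 150 g; this point is on the pan's floor at its centre, 3 mm above its underside. Pan 100 mm long (own x, front = +x), 70 mm wide, floor and walls 3 mm thick, side and back walls 22 mm high. At the start it stands level on the mat
- scoop_grip (a point): centre of the scoop's black handle, to be gripped across its 14 mm (own y); 85 mm behind and 45 mm above the underside centre of the pan. The handle is a straight bar 14 x 22 mm that rises backwards at 45 degrees from the pan's back wall, with about 24 mm of bar beyond this point; axes as the pan
- scoop_lip (a point): middle of the open front edge of the scoop, on its underside, 50 mm ahead of the pan's centre; axes as the pan
- vial0_center (a point): spent white vial with a green cap, 14 mm thick, 46 mm long, 12 g; this point is its centre, own z along it towards the cap. At the start it lies lengthways in the scoop
- vial1_center (a point): spent white vial with a red cap, 14 mm thick, 46 mm long, 12 g; this point is its centre, own z along it towards the cap. At the start it lies lengthways in the scoop
- vial2_center (a point): spent white vial with a blue cap, 14 mm thick, 46 mm long, 12 g; this point is its centre, own z along it towards the cap. At the start it lies lengthways in the scoop
- petri: round clear petri dish, 90 mm wide, 15 mm tall, bystander; origin under its base

How it is judged:
By the outcome, as a careful person would: the job done as asked, in the order asked, and still so for the second after the job is handed in, with the robot touching nothing.
Of bottle_a, bottle_b, bottle_c only 2 to 3 are there at a start; the rules pass over those that are not, and their reading is None.
At some moment in a run one of bottle_a, bottle_b, bottle_c may be knocked a few centimetres aside while the robot is not near it.
It also fails if it takes over 208 s, if anything falls off the work surface, if the arm or the gripper's body presses on something with over 40 N, if the wrist force passes 120 N, or if a joint passes its speed limit or range.

### The arm

A 6-joint arm with a two-finger parallel gripper is mounted at the origin on a cart in front of the work surface, level with it; the furniture and walls round the work are solid. World frame = base frame: x ahead of the robot, y to its left, z up, the work surface at z = 0. Lengths are in m, angles in rad, forces in N, time in s.
With the tool pointing down it reaches from about 0.3 to 0.875 m from the base axis. Payload 6.4 kg.
Tool frame: the origin (TCP) lies midway between the tips of the shut fingers; the grasp point (between the pads) lies 19 mm behind it (grasp_offset is the distance from the TCP to the grasp point, in m); z points along the fingers, y is the line along which they close (so a half turn about z gives the same grasp; the last joint's range is limited). The gripper opens to 85 mm and grips with 20 to 120 N. Pads are 22 mm wide; open, the fingers measure 114 mm over their backs; the gripper's body (76 mm by 85 mm) begins 54 mm behind the grasp point. The pads swing forward as they close: fully open they stand 13 mm farther back than shut.
Start: joints at [1.076, 0.181, 1.607, -0, 1.354, -0.206], TCP at [0.164, 0.551, 0.231] pointing down, gripper open.
Joint ranges: [-2.99, 2.99], [-0.89, 2.07], [0.3, 2.58], [-1.14, 4.28], [0, 2.63], [-3.12, 3.12]. Speed limits (rad/s): [2.57, 2.57, 3.01, 3.14, 3.14, 3.14].

### API

Orientations are given as a unit quaternion [w, x, y, z].
In Python, from bench import * gives the robot as it stands. The module is installed in compiled form; this text tells all that it offers.
- The arm moves only by the tool servo_tool, never from a script. Its argument "commands" is text: rows parted by semicolons, each of 7 numbers parted by spaces: the turn, a rotation vector about the tool's x, y, z in rad, then the shift along the tool's x, y, z in mm, then the opening, from 0 (shut) to 1 (fully open). In form: wx wy wz dx dy dz claw; .... A call has 1 to 5 rows; each row shifts and turns the commanded pose from where the row before left it, along the tool's axes as they then stand; what a row does not reach is not made up. A row lasts 1/8 s, in which the tool goes at most 62.5 mm and 10.7 degrees, less where a joint would pass 70% of its speed; a pose out of reach is approached as far as the arm can. A call with a gripper value outside its range is refused whole. The fingers move at their own pace and stop on an object; the grip force is fixed at half the most. Time passes only in rows, so rows that do not move let the fingers close. It gives the time, the measured TCP pose, the force, the opening and the grip force at its end, in the units of the state.
- get_obs(): the state, without advancing time (a new reading comes with each control period).
- camera(name): name is "scene" or "top" or "wrist"; returns the picture (384x512x3 uint8, blue, green, red); there is no depth.
- calibration(name): a dict with "fx", "fy", "cx", "cy" (pixels), "R" (3x3) and "t" (3): a world point X has camera coordinates R X + t. Camera axes: x right, y down, z forward; pixel columns grow to the right and rows downward; lengths in m; the calibration is good to about 2 mm. A picture is of the moment at which its call begins: read the wrist's pose just before it. calibration takes no time and is no camera call; for the wrist camera it gives the pose at the moment of the call.
- hand_in(): hands the job in; it is judged then, once.
The state is a dict: "time_s": time; "q": joint angles; "dq": joint speeds; "joint_efforts": joint torques, N m; "eef_pos": TCP position; "eef_rot": TCP orientation; "wrist_force": force on the tool from outside, world axes, zero at the start; "torque": the same for the moment, N m; "opening": opening from 0.0 (shut) to 1.0 (fully open); "grasp_force": force on a finger pad.
Only numpy, scipy, OpenCV 4.12 (cv2) and the standard library are available. Lean on these libraries where they do the work, as an engineer would, in place of code of your own. Each camera call takes 0.05 s, during which the arm holds its last target. There are 200 camera calls.

## Working session

There is one attempt and no reset: what is moved stays moved. The work goes in short steps, Python scripts to look and compute and a tool call to move; the robot and the scene stay as the last step left them, time stands still between calls to the robot, and variables do not carry over. Pictures are saved under pics/ and viewed, at most 14 in all, crops included, and the job is handed in when it is done.

Besides the shell and the picture viewer there is one more tool, called after "Call:" by a JSON object that holds its "name" and its "arguments", one argument or row to a line. servo_tool: Moves the arm, as the interface text tells. Its arguments: {"type":"object","properties":{"commands":{"type":"string"}},"required":["commands"]}

```bash
mkdir -p pics; cat > h.py <<'E'
from bench import *
import numpy as np, cv2
from scipy.spatial.transform import Rotation as Ro
def rot(q): return Ro.from_quat([q[1],q[2],q[3],q[0]]).as_matrix()
def snap(n,f):
    c=calibration(n); im=camera(n); cv2.imwrite('pics/'+f,im); return im,c
def ray(c,u,v,z):
    d=c['R'].T@np.array([(u-c['cx'])/c['fx'],(v-c['cy'])/c['fy'],1.]); o=-c['R'].T@np.array(c['t'])
    return o+d*(z-o[2])/d[2]
def proj(c,X):
    p=np.asarray(X)@np.array(c['R']).T+np.array(c['t']); return np.c_[c['fx']*p[...,0]/p[...,2]+c['cx'],c['fy']*p[...,1]/p[...,2]+c['cy']]
E
python3 - <<'E'
from h import *
for n in('scene','top'):
    im,c=snap(n,n+'0.png'); print(n,{k:np.round(v,3).tolist() for k,v in c.items()}, (-c['R'].T@c['t']).round(3))
im=cv2.imread('pics/top0.png'); cv2.imwrite('pics/top0b.png',cv2.resize(im,(768,576),interpolation=cv2.INTER_CUBIC))
im=cv2.imread('pics/scene0.png'); cv2.imwrite('pics/scene0b.png',cv2.resize(im,(768,576),interpolation=cv2.INTER_CUBIC))
o=get_obs(); print(o); print(rot(o['eef_rot']).round(3))
E
```

```text
scene {'fx': 388.536, 'fy': 388.536, 'cx': 253.394, 'cy': 191.663, 'R': [[0.905, -0.424, 0.02], [-0.284, -0.64, -0.714], [0.315, 0.641, -0.7]], 't': [-0.499, 0.277, 0.833]} [ 0.267 -0.568  0.791]
top {'fx': 427.233, 'fy': 427.233, 'cx': 254.338, 'cy': 197.854, 'R': [[-0.003, -1.0, -0.014], [-0.997, 0.004, -0.076], [0.076, 0.014, -0.997]], 't': [0.086, 0.585, 1.246]} [0.489 0.066 1.288]
{'time_s': 0.1, 'q': array([ 1.07567989e+00,  1.81452539e-01,  1.60790730e+00, -3.43329974e-06,
        1.35380535e+00, -2.06291647e-01]), 'dq': array([-0.00382493, -0.00108177, -0.00083138,  0.00083713,  0.00078195,
        0.00041267]), 'joint_efforts': array([ 1.01750040e-03, -4.45878303e+01, -3.52233303e+01, -2.52079981e-04,
        4.22946337e-03,  1.58897791e-05]), 'eef_pos': array([0.16351347, 0.55074266, 0.23048258]), 'eef_rot': array([-2.68554904e-04,  1.43910553e-01,  9.89590387e-01, -7.38983106e-04]), 'wrist_force': array([ 0.06476175, -0.49784396,  0.0842091 ]), 'torque': array([-0.02966779,  0.02970176, -0.02268712]), 'grasp_force': 0.0, 'opening': 0.9990467733582747}
[[-0.959  0.285 -0.001]
 [ 0.285  0.959 -0.001]
 [ 0.    -0.002 -1.   ]]
```

View pics/top0b.png

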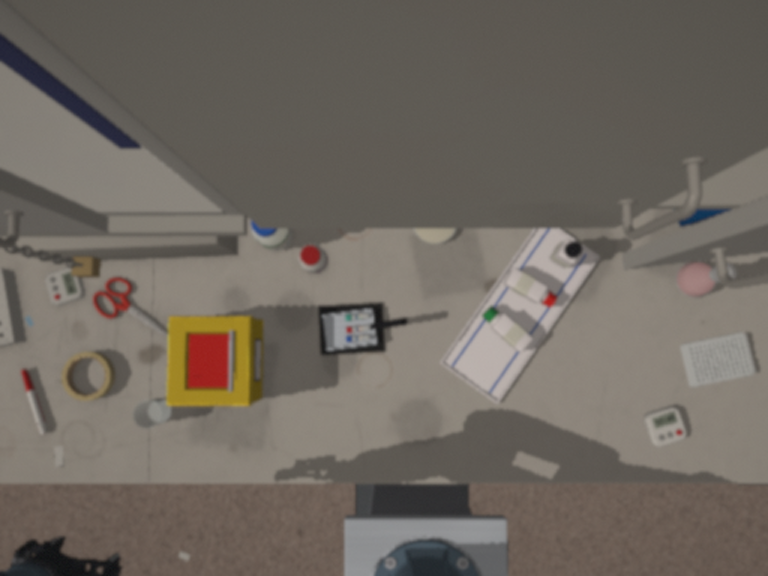

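View pics/scene0b.png

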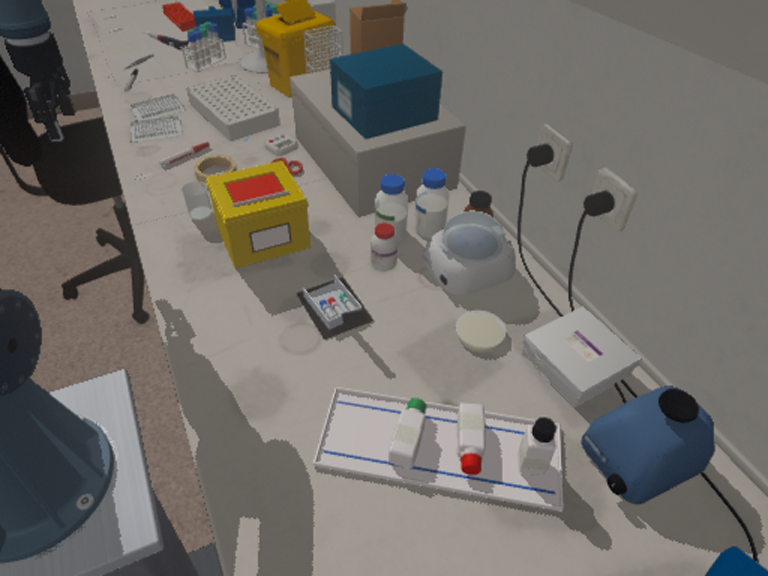

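The top view shows the lane at (520,310), the green bottle with its cap at (490,315), the red one with its cap at (550,300), the black one standing at (570,252), the scoop at (352,330) and the box at (213,360). There is no blue bottle. I'll measure these first.

```bash
python3 - <<'E'
from h import *
ct=calibration('top');cs=calibration('scene')
R=lambda c,u,v,z: ray(c,u/1.5,v/1.5,z)[:2].round(3)
print('lane top',[R(ct,*p,.014) for p in((545,222),(600,258),(500,402),(441,362))])
print('lane scene',[R(cs,*p,.014) for p in((336,390),(316,467),(560,509),(563,407))])
for n,p,s,z in(('greencap',(490,315),(417,404),.023),('redcap',(550,300),(471,463),.023),('blackcap',(573,250),(543,428),.105),('greenbase',(531,346),(404,462),.0),('redbase',(512,275),(471,405),.042)): print(n,R(ct,*p,z),R(cs,*s,z))
print('mat',[R(ct,*p,.003) for p in((319,307),(382,303),(385,349),(321,354))])
print('box',[R(ct,*p,.125) for p in((168,317),(250,317),(250,405),(167,405))], 'flap',[R(ct,*p,.125) for p in((187,333),(228,333),(228,388),(187,388))])
print('handle end',R(ct,406,321,.062)); 
w=calibration('wrist'); o=get_obs(); Rw=rot(o['eef_rot']); cc=-w['R'].T@w['t']; print('cam in tool',Rw.T@(cc-o['eef_pos']),'\n',(w['R']@Rw).round(3),w['fx'],w['cx'],w['cy'])
E
```

```text
lane top [array([ 0.735, -0.244]), array([ 0.662, -0.352]), array([ 0.378, -0.148]), array([ 0.456, -0.033])]
lane scene [array([ 0.452, -0.042]), array([ 0.376, -0.155]), array([ 0.659, -0.353]), array([ 0.768, -0.22 ])]
greencap [ 0.549 -0.13 ] [ 0.556 -0.125]
redcap [ 0.578 -0.248] [ 0.58  -0.246]
blackcap [ 0.665 -0.272] [ 0.663 -0.277]
greenbase [ 0.487 -0.214] [ 0.499 -0.194]
redbase [ 0.626 -0.171] [ 0.623 -0.171]
mat [array([0.567, 0.21 ]), array([0.574, 0.083]), array([0.482, 0.078]), array([0.472, 0.206])]
box [array([0.542, 0.472]), array([0.542, 0.322]), array([0.383, 0.32 ]), array([0.383, 0.471])] flap [array([0.513, 0.437]), array([0.513, 0.362]), array([0.413, 0.361]), array([0.413, 0.435])]
handle end [0.536 0.037]
cam in tool [ 0.08566658 -0.00130475 -0.14161482] 
 [[-0.     1.     0.   ]
 [-0.945 -0.    -0.326]
 [-0.326 -0.     0.945]] 280.80620633873536 262.8122087766472 190.48634243352765
```

Call:
{"name": "servo_tool", "arguments": {
  "commands": "0 0 0 -42 -43 -2 1;0 0 0 -42 -43 -2 1;0 0 0 -42 -43 -2 1;0 0 0 -42 -43 -2 1;0 0 0 -42 -43 -2 1"
}}

```text
time_s: 0.72
eef_pos: [0.3041, 0.2836, 0.2412]
eef_rot: [0.0, 0.144, 0.99, 0.0]
wrist_force: [1.3, 0.8, -0.4]
opening: 1.0
grasp_force: 0.0
```

Call:
{"name": "servo_tool", "arguments": {
  "commands": "0 0 0 -42 -43 -2 1;0 0 0 -42 -43 -2 1;0 0 0 -42 -43 -2 1;0 0 0 -42 -43 -2 1;0 0 0 -42 -43 -2 1"
}}

```text
time_s: 1.35
eef_pos: [0.4443, 0.0175, 0.2513]
eef_rot: [0.0, 0.144, 0.99, 0.0]
wrist_force: [1.8, 1.0, 0.3]
opening: 1.001
grasp_force: 0.0
```

Call:
{"name": "servo_tool", "arguments": {
  "commands": "0 0 0 -42 -43 -2 1;0 0 0 -42 -43 -2 1;0 0 0 -42 -43 -2 1;0 0 0 -42 -43 -2 1;0 0 0.178 0 0 0 1"
}}

```text
time_s: 1.98
eef_pos: [0.5565, -0.1972, 0.2578]
eef_rot: [-0.001, 0.235, 0.972, -0.0]
wrist_force: [0.2, 1.0, 0.3]
opening: 1.001
grasp_force: 0.0
```

Call:
{"name": "servo_tool", "arguments": {
  "commands": "0 0 0.178 0 0 0 1;0 0 0.178 0 0 0 1;0 0 0.178 0 0 0 1;0 0 0.178 0 0 0 1;0 0 0.178 0 0 0 1"
}}

```text
time_s: 2.6
eef_pos: [0.5557, -0.1932, 0.2587]
eef_rot: [-0.001, 0.63, 0.777, -0.0]
wrist_force: [-0.4, 0.6, 0.3]
opening: 1.005
grasp_force: 0.0
```

Call:
{"name": "servo_tool", "arguments": {
  "commands": "0 0 0.178 0 0 0 1;0 0 0.178 0 0 0 1;0 0 0.178 0 0 0 1;0 0 0.178 0 0 0 1;0 0 0.178 0 0 0 1"
}}

```text
time_s: 3.22
eef_pos: [0.5556, -0.1932, 0.2587]
eef_rot: [-0.0, 0.903, 0.43, -0.0]
wrist_force: [-0.3, -0.3, -0.0]
opening: 1.0
grasp_force: 0.0
```

```bash
cat >> h.py <<'E'
def st():
    o=get_obs(); print('t',round(o['time_s'],2),'q',o['q'].round(3),'p',o['eef_pos'].round(4),'F',o['wrist_force'].round(1),'op',round(o['opening'],3),round(o['grasp_force'],1)); print(rot(o['eef_rot']).round(3)); return o
E
python3 - <<'E'
from h import *
st(); im,c=snap('wrist','w1.png'); np.savez('w1.npz',**c); cv2.imwrite('pics/w1b.png',cv2.resize(im,(768,576),interpolation=cv2.INTER_CUBIC))
E
```

```text
t 3.23 q [-0.536  0.189  1.541 -0.     1.412  0.146] p [ 0.5556 -0.1932  0.2587] F [-0.3 -0.3 -0. ] op 1.0 0.0
[[ 0.63   0.776 -0.001]
 [ 0.776 -0.63   0.001]
 [-0.    -0.001 -1.   ]]
```

View pics/w1b.png

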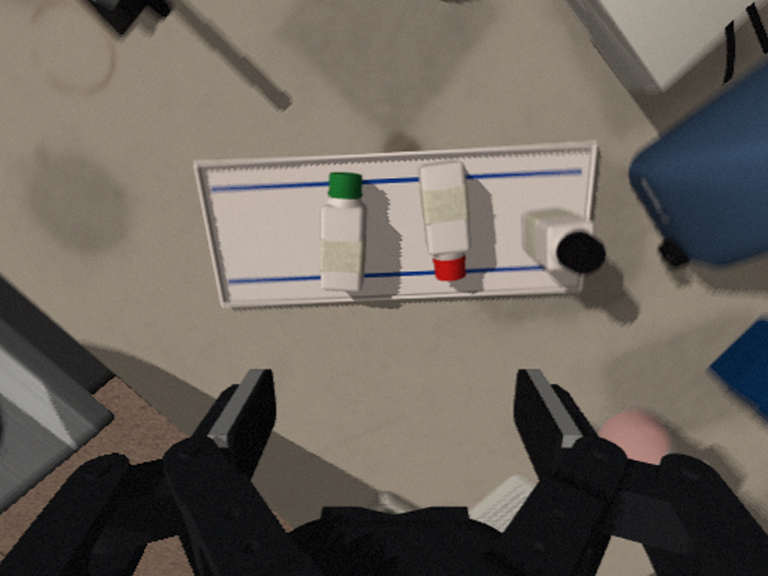

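```bash
python3 - <<'E'
from h import *
c=np.load('w1.npz')
R=lambda u,v,z: ray(c,u/1.5,v/1.5,z)[:2]
def P(n,*ps,z=.042): 
    X=np.array([R(*p,z) for p in ps]); print(n,X.round(4).tolist()); return X
print('cam',-c['R'].T@c['t'])
L=P('lane rim outer',(194,162),(597,142),(583,293),(223,307),z=.014); print(L.mean(0),np.linalg.norm(L[1]-L[0]),np.linalg.norm(L[3]-L[0]),np.linalg.norm(L[2]-L[3]))
cen=L.mean(0); a=(L[1]+L[2]-L[0]-L[3]);a/=np.linalg.norm(a); print('lane axis',a)
u=np.array([-a[1],a[0]])
def B(n,b1,b2,s1,s2):
    X=P(n,b1,b2,s1,s2); bm=(X[0]+X[1])/2; sm=(X[2]+X[3])/2; d=sm-bm; print(' width',np.linalg.norm(X[0]-X[1]),np.linalg.norm(X[2]-X[3]),'len',np.linalg.norm(d)); d/=np.linalg.norm(d)
    p=bm+d*.052; print(' u',d,'ang',np.degrees(np.arctan2(d[1],d[0])),'ctr(52)',p,'lane along,cross',(p-cen)@a,(p-cen)@u)
B('green',(321,289),(363,291),(328,208),(362,208))
B('red',(418,167),(464,163),(429,256),(468,252))
P('black cap',(580,252),z=.109)
print(P('greencap',(345,186),z=.023),P('redcap',(450,267),z=.023))
E
```

```text
cam [ 0.60685518 -0.12877631  0.40031536]
lane rim outer [[0.4582, -0.0313], [0.7423, -0.2405], [0.6608, -0.3539], [0.3772, -0.1427]]
[ 0.55962069 -0.19208122] 0.35279258443984796 0.13777761883823397 0.3536234700918566
lane axis [ 0.80366291 -0.59508481]
green [[0.4754, -0.1853], [0.5035, -0.2107], [0.529, -0.1352], [0.5513, -0.1533]]
 width 0.03790912379446309 0.02877182013576612 len 0.07386299441444547
 u [0.68644411 0.72718257] ang 46.650715981474505 ctr(52) [ 0.52514518 -0.16017994] lane along,cross -0.04669065518875171 0.00512201779412601
red [[0.6087, -0.1569], [0.6398, -0.1781], [0.5698, -0.2223], [0.5985, -0.241]]
 width 0.0376799680851642 0.034238596865404106 len 0.07571014324533552
 u [-0.53023735 -0.84784925] ang -122.02149279245394 ctr(52) [ 0.59670395 -0.21155897] lane along,cross 0.04139335467270673 0.006414141204801176
black cap [[0.6619, -0.2702]]
greencap [[0.5493, -0.1307]]
redcap [[0.5766, -0.2481]]
[[ 0.54926781 -0.1306831 ]] [[ 0.5765622  -0.24805659]]
```

Call:
{"name": "servo_tool", "arguments": {
  "commands": "0 0 0.055 0 0 0 1;0 0 0 -3 -45 20 1;0 -0.146 0 0 0 0 1;0 -0.145 0 0 0 0 1;0 -0.145 0 0 0 0 1"
}}

```text
time_s: 3.9
eef_pos: [0.5205, -0.1656, 0.2398]
eef_rot: [0.089, 0.891, 0.399, -0.199]
wrist_force: [0.5, -0.9, -1.2]
opening: 1.005
grasp_force: 0.0
```

```bash
python3 -c "
from h import *
st()"
```

```text
t 3.9 q [-0.297  0.286  1.525 -0.398  1.528  0.488] p [ 0.5205 -0.1656  0.2398] F [ 0.5 -0.9 -1.2] op 1.005 0.0
[[ 0.602  0.746 -0.284]
 [ 0.675 -0.666 -0.318]
 [-0.426  0.    -0.905]]
```

Call:
{"name": "servo_tool", "arguments": {
  "commands": "0 0.175 0 0 0 0 1;0 0.175 0 0 0 0 1;0 0.175 0 0 0 0 1;0 0.175 0 0 0 0 1;0 0.175 0 0 0 0 1"
}}

```text
time_s: 4.53
eef_pos: [0.5207, -0.1658, 0.2402]
eef_rot: [-0.088, 0.89, 0.399, 0.202]
wrist_force: [0.4, 0.6, -1.4]
opening: 1.0
grasp_force: 0.0
```

Call:
{"name": "servo_tool", "arguments": {
  "commands": "0 0.175 0 0 0 0 1;0 0.175 0 0 0 0 1;0 0.175 0 0 0 0 1;0 0.171 0 0 0 0 1;0 0 0 0 0 0 1"
}}

```text
time_s: 5.15
eef_pos: [0.5192, -0.1658, 0.2366]
eef_rot: [-0.221, 0.771, 0.342, 0.49]
wrist_force: [-1.2, 0.3, -0.0]
opening: 0.996
grasp_force: 0.0
```

```bash
python3 -c "
from h import *
st()"
```

```text
t 5.15 q [-1.1    0.266  1.915  1.009  1.597 -0.695] p [ 0.5192 -0.1658  0.2366] F [-1.2  0.3 -0. ] op 0.996 0.0
[[ 0.285  0.743  0.605]
 [ 0.31  -0.669  0.676]
 [ 0.907 -0.005 -0.421]]
```

Call:
{"name": "servo_tool", "arguments": {
  "commands": "0 -0.175 0 0 0 0 0.85;0 -0.175 0 0 0 0 0.85;0 -0.175 0 0 0 0 0.85;0 -0.175 0 0 0 0 0.85;0 -0.175 0 0 0 0 0.85"
}}

```text
time_s: 5.78
eef_pos: [0.5217, -0.1662, 0.2428]
eef_rot: [-0.047, 0.905, 0.405, 0.117]
wrist_force: [0.4, -0.1, -1.0]
opening: 0.849
grasp_force: 0.0
```

Call:
{"name": "servo_tool", "arguments": {
  "commands": "0 -0.175 0 0 0 0 0.85;0 -0.175 0 0 0 0 0.85;0 -0.175 0 0 0 0 0.85;0 -0.171 0 0 0 0 0.85;0 0 0 0 0 0 0.85"
}}

```text
time_s: 6.4
eef_pos: [0.5224, -0.1629, 0.2397]
eef_rot: [0.09, 0.89, 0.401, -0.197]
wrist_force: [0.4, 0.4, -0.1]
opening: 0.848
grasp_force: 0.0
```

Call:
{"name": "servo_tool", "arguments": {
  "commands": "0 0 0 17 0 37 0.85;0 0 0 17 0 37 0.85;0 0 0 17 0 37 0.85;0 0 0 17 0 37 0.85;0 0 0 0 0 0 0.85"
}}

```text
time_s: 7.02
eef_pos: [0.5181, -0.166, 0.0751]
eef_rot: [0.087, 0.892, 0.398, -0.198]
wrist_force: [0.6, -0.4, 0.2]
opening: 0.847
grasp_force: 0.0
```

```bash
python3 -c "
from h import *
st(); im,c=snap('wrist','w2.png'); np.savez('w2.npz',**c);cv2.imwrite('pics/w2b.png',im)"
```

```text
t 7.03 q [-0.302  0.482  1.628 -0.415  1.253  0.604] p [ 0.5181 -0.166   0.0751] F [ 0.6 -0.4  0.2] op 0.847 0.0
[[ 0.605  0.744 -0.284]
 [ 0.675 -0.668 -0.312]
 [-0.422 -0.003 -0.906]]
```

View pics/w2b.png

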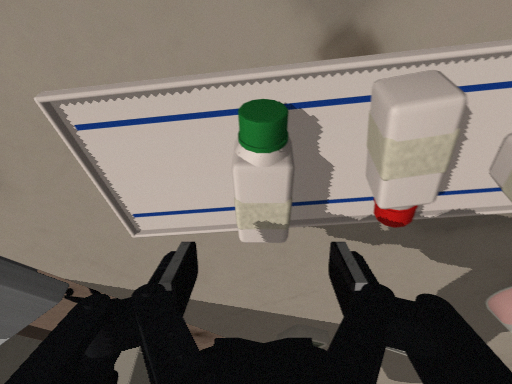

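Call:
{"name": "servo_tool", "arguments": {
  "commands": "0 0 0 14 0 27 0.85;0 0 0 14 0 27 0.85;0 0 0 0 0 0 0.85;0 0 0 0 0 0 0;0 0 0 0 0 0 0"
}}

```text
time_s: 7.7
eef_pos: [0.5232, -0.1648, 0.0181]
eef_rot: [0.089, 0.892, 0.398, -0.196]
wrist_force: [8.9, 13.1, 44.6]
opening: 0.442
grasp_force: 50.9
```

Call:
{"name": "servo_tool", "arguments": {
  "commands": "0 0 0 0 0 0 0;0 0 0 0 0 0 0;0 0 0 0 0 0 0;0 0 0 0 0 0 0;0 0 0 0 0 0 0"
}}

```text
time_s: 8.32
eef_pos: [0.5236, -0.1648, 0.0183]
eef_rot: [0.09, 0.892, 0.398, -0.196]
wrist_force: [-0.3, 2.0, 7.4]
opening: 0.436
grasp_force: 60.7
```

```bash
python3 -c "
from h import *
st(); im,c=snap('wrist','w3.png')"
```

```text
t 8.32 q [-0.297  0.578  1.624 -0.431  1.164  0.652] p [ 0.5236 -0.1648  0.0183] F [-0.3  2.   7.4] op 0.436 60.7
[[ 0.607  0.745 -0.278]
 [ 0.674 -0.667 -0.316]
 [-0.421  0.004 -0.907]]
```

Call:
{"name": "servo_tool", "arguments": {
  "commands": "0 0 0 -21 0 -45 0;0 0 0 -21 0 -45 0;0 0.175 0 0 0 0 0;0 0.175 0 0 0 0 0;0 0.175 0 0 0 0 0"
}}

```text
time_s: 9.0
eef_pos: [0.5226, -0.1645, 0.1171]
eef_rot: [-0.017, 0.912, 0.408, 0.044]
wrist_force: [0.1, -0.0, -1.8]
opening: 0.434
grasp_force: 60.3
```

Call:
{"name": "servo_tool", "arguments": {
  "commands": "0 0.175 0 0 0 0 0;0 0.175 0 0 0 0 0;0 0.175 0 0 0 0 0;0 0.175 0 0 0 0 0;0 0.175 0 0 0 0 0"
}}

```text
time_s: 9.62
eef_pos: [0.5219, -0.1659, 0.1166]
eef_rot: [-0.187, 0.808, 0.362, 0.426]
wrist_force: [-0.1, 1.0, -2.1]
opening: 0.43
grasp_force: 60.3
```

Call:
{"name": "servo_tool", "arguments": {
  "commands": "0 0.171 0 0 0 0 0;0 0 0 0 0 0 0;0 0 0 0 0 0 0"
}}

```text
time_s: 10.0
eef_pos: [0.5218, -0.1647, 0.1155]
eef_rot: [-0.218, 0.771, 0.345, 0.49]
wrist_force: [-0.2, -0.9, -1.5]
opening: 0.434
grasp_force: 60.4
```

```bash
python3 -c "
from h import *
st(); im,c=snap('wrist','w4.png');im2,c=snap('scene','s4.png');cv2.imwrite('pics/m4.png',np.hstack([cv2.resize(im,(400,300)),cv2.resize(im2[200:384,150:400],(400,300))]))"
```

```text
t 10.0 q [-1.093  0.513  1.912  1.019  1.46  -0.906] p [ 0.5218 -0.1647  0.1155] F [-0.2 -0.9 -1.5] op 0.434 60.4
[[ 0.283  0.745  0.604]
 [ 0.317 -0.667  0.674]
 [ 0.905  0.001 -0.425]]
```

View pics/m4.png

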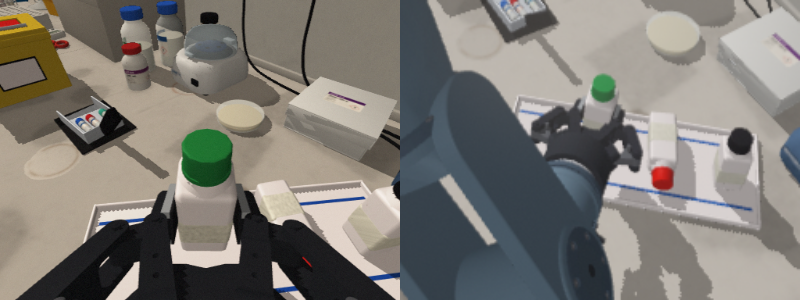

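Call:
{"name": "servo_tool", "arguments": {
  "commands": "0 0 0 -26 0 14 0;0 0 0 -26 0 14 0;0 0 0 0 0 0 0;0 0 0 -2 0 1 0;0 0 0 0 0 0 0"
}}

```text
time_s: 10.72
eef_pos: [0.5243, -0.1621, 0.0549]
eef_rot: [-0.218, 0.77, 0.345, 0.491]
wrist_force: [0.1, -1.2, -1.2]
opening: 0.434
grasp_force: 60.3
```

Call:
{"name": "servo_tool", "arguments": {
  "commands": "0 0 0 -2 0 1 0;0 0 0 0 0 0 0"
}}

```text
time_s: 10.98
eef_pos: [0.5243, -0.1622, 0.0538]
eef_rot: [-0.219, 0.769, 0.344, 0.492]
wrist_force: [-4.8, -2.6, 10.3]
opening: 0.433
grasp_force: 61.3
```

Call:
{"name": "servo_tool", "arguments": {
  "commands": "0 0 0 0 0 0 0.7;0 0 0 0 0 0 0.7;0 0 0 0 0 0 0.7;0 0 0 0 0 0 0.7;0 0 0 0 0 -20 0.7"
}}

```text
time_s: 11.6
eef_pos: [0.5112, -0.174, 0.0598]
eef_rot: [-0.221, 0.77, 0.344, 0.491]
wrist_force: [-0.5, 0.3, -0.0]
opening: 0.7
grasp_force: 0.0
```

Call:
{"name": "servo_tool", "arguments": {
  "commands": "0 0 0 0 0 -40 0.7;0 0 0 0 0 -40 0.7;0 0 0 40 0 -30 0.7;0 0 0 50 0 0 0.7;0 0 0 50 0 0 0.7"
}}

```text
time_s: 12.22
eef_pos: [0.4841, -0.2065, 0.2352]
eef_rot: [-0.218, 0.771, 0.343, 0.491]
wrist_force: [0.6, -0.5, -0.0]
opening: 0.701
grasp_force: 0.0
```

Call:
{"name": "servo_tool", "arguments": {
  "commands": "0 -0.175 0 0 0 0 0.7;0 -0.175 0 0 0 0 0.7;0 -0.175 0 0 0 0 0.7;0 -0.175 0 0 0 0 0.7;0 -0.175 0 0 0 0 0.7"
}}

```text
time_s: 12.85
eef_pos: [0.484, -0.207, 0.235]
eef_rot: [-0.05, 0.906, 0.403, 0.116]
wrist_force: [-0.1, -0.0, -0.9]
opening: 0.702
grasp_force: 0.0
```

Call:
{"name": "servo_tool", "arguments": {
  "commands": "0 -0.175 0 0 0 0 0.7;0 -0.085 0 0 0 0 0.7;0 0 0 0 0 0 0.7"
}}

```text
time_s: 13.22
eef_pos: [0.4849, -0.2049, 0.2339]
eef_rot: [0.0, 0.913, 0.408, -0.0]
wrist_force: [0.3, -0.3, -0.3]
opening: 0.705
grasp_force: 0.0
```

```bash
python3 -c "
from h import *
st(); im,c=snap('wrist','w5.png');np.savez('w5.npz',**c);cv2.imwrite('pics/w5b.png',cv2.resize(im,(768,576),interpolation=cv2.INTER_CUBIC))"
```

```text
t 13.22 q [-0.626  0.069  1.726 -0.     1.346  0.104] p [ 0.4849 -0.2049  0.2339] F [ 0.3 -0.3 -0.3] op 0.705 0.0
[[ 0.666  0.746  0.   ]
 [ 0.746 -0.666 -0.   ]
 [-0.     0.    -1.   ]]
```

View pics/w5b.png

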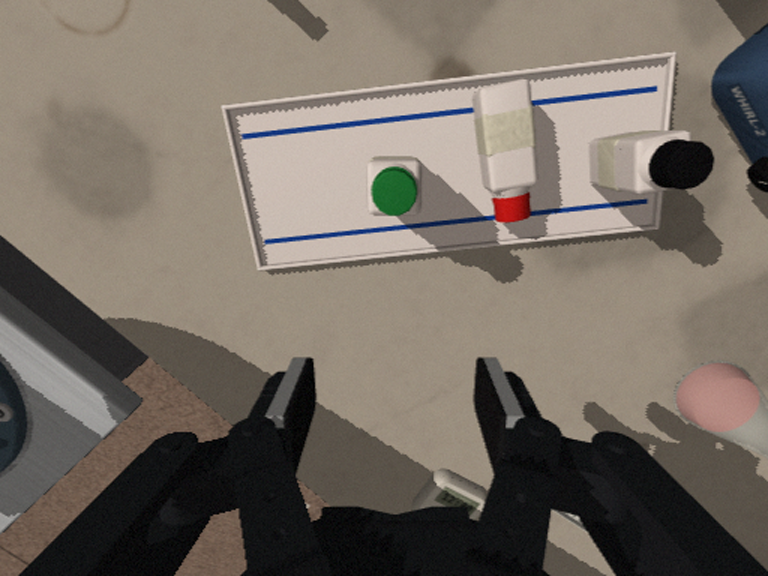

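```bash
python3 - <<'E'
from h import *
c=np.load('w5.npz')
R=lambda u,v,z: ray(c,u/1.5,v/1.5,z)[:2]
X=np.array([R(*p,.042) for p in((474,86),(530,80),(483,190),(537,185))]); cap=R(512,207,.023)
bm=X[:2].mean(0); sm=X[2:].mean(0); d=cap-bm; print(X.round(4),cap,np.linalg.norm(sm-bm),np.linalg.norm(d)); 
for e in(d,sm-bm): print(np.degrees(np.arctan2(e[1],e[0])))
d/=np.linalg.norm(d); print('tcp45',bm+.045*d, 'base',bm)
print('green cap',R(395,190,.109))
# petri pose via first wrist image/top
ct=calibration('top'); print('dish',ray(ct,437/1.5,228/1.5,.03))
E
```

```text
[[ 0.6065 -0.1538]
 [ 0.6389 -0.1775]
 [ 0.5662 -0.2162]
 [ 0.5996 -0.2411]] [ 0.57716026 -0.24743456] 0.07452531801472305 0.09362901965959441
-119.10219581001564
-122.27197807450666
tcp45 [ 0.60081191 -0.20494478] base [ 0.6226985  -0.16562587]
green cap [ 0.51998231 -0.16510506]
dish [ 0.72119302 -0.02639143  0.03      ]
```

Call:
{"name": "servo_tool", "arguments": {
  "commands": "0 0 -0.1 0 0 0 0.85;0 0 -0.098 0 0 0 0.85;0 0 0 29 50 0 0.85;0 0 0 29 50 0 0.85;0 -0.168 0 0 0 0 0.85"
}}

```text
time_s: 13.9
eef_pos: [0.6008, -0.2103, 0.2325]
eef_rot: [0.042, 0.867, 0.492, -0.074]
wrist_force: [-0.4, -0.0, -0.6]
opening: 0.857
grasp_force: 0.0
```

Call:
{"name": "servo_tool", "arguments": {
  "commands": "0 -0.168 0 0 0 0 0.85;0 -0.168 0 0 0 0 0.85;0 -0.168 0 0 0 0 0.85;0 -0.168 0 0 0 0 0.85;0 0 0 0 0 0 0.85"
}}

```text
time_s: 14.52
eef_pos: [0.5988, -0.2057, 0.2292]
eef_rot: [0.199, 0.792, 0.454, -0.356]
wrist_force: [-0.6, -0.2, 0.4]
opening: 0.853
grasp_force: 0.0
```

```bash
python3 -c "
from h import *
st()"
```

```text
t 14.53 q [-0.167  0.595  1.278 -0.768  1.632  0.461] p [ 0.5988 -0.2057  0.2292] F [-0.6 -0.2  0.4] op 0.853 0.0
[[ 0.334  0.861 -0.383]
 [ 0.578 -0.508 -0.639]
 [-0.745 -0.008 -0.667]]
```

Call:
{"name": "servo_tool", "arguments": {
  "commands": "0 0.175 0 0 0 0 0.85;0 0.175 0 0 0 0 0.85;0 0.175 0 0 0 0 0.85;0 0.175 0 0 0 0 0.85;0 0.175 0 0 0 0 0.85"
}}

```text
time_s: 15.15
eef_pos: [0.6007, -0.2085, 0.2368]
eef_rot: [-0.008, 0.869, 0.495, 0.021]
wrist_force: [0.4, 0.7, -0.8]
opening: 0.853
grasp_force: 0.0
```

Call:
{"name": "servo_tool", "arguments": {
  "commands": "0 0.175 0 0 0 0 0.85;0 0.175 0 0 0 0 0.85;0 0.175 0 0 0 0 0.85;0 0.171 0 0 0 0 0.85;0 0 0 0 0 0 0.85"
}}

```text
time_s: 15.78
eef_pos: [0.5985, -0.2104, 0.2329]
eef_rot: [-0.176, 0.813, 0.46, 0.312]
wrist_force: [-0.4, 0.8, 0.1]
opening: 0.851
grasp_force: 0.0
```

```bash
python3 -c "
from h import *
st()"
```

```text
t 15.78 q [-0.866  0.372  1.538  0.687  1.525 -0.463] p [ 0.5985 -0.2104  0.2329] F [-0.4  0.8  0.1] op 0.851 0.0
[[ 0.383  0.857  0.345]
 [ 0.637 -0.515  0.573]
 [ 0.669  0.    -0.744]]
```

Call:
{"name": "servo_tool", "arguments": {
  "commands": "0 0 0 -33 0 37 0.85;0 0 0 -33 0 37 0.85;0 0 0 -30 -1 39 0.85;0 0 0 0 0 0 0.85;0 0 0 0 0 0 0.85"
}}

```text
time_s: 16.4
eef_pos: [0.6028, -0.2035, 0.088]
eef_rot: [-0.175, 0.811, 0.464, 0.311]
wrist_force: [0.2, -0.6, 0.1]
opening: 0.851
grasp_force: 0.0
```

```bash
python3 -c "
from h import *
st(); im,c=snap('wrist','w6.png');im2,c=snap('scene','s6.png');cv2.imwrite('pics/m6.png',np.hstack([cv2.resize(im,(400,300)),cv2.resize(im2[200:384,150:400],(400,300))]))"
```

```text
t 16.4 q [-0.853  0.568  1.593  0.712  1.325 -0.625] p [ 0.6028 -0.2035  0.088 ] F [ 0.2 -0.6  0.1] op 0.851 0.0
[[ 0.376  0.861  0.342]
 [ 0.643 -0.508  0.572]
 [ 0.667  0.004 -0.745]]
```

View pics/m6.png

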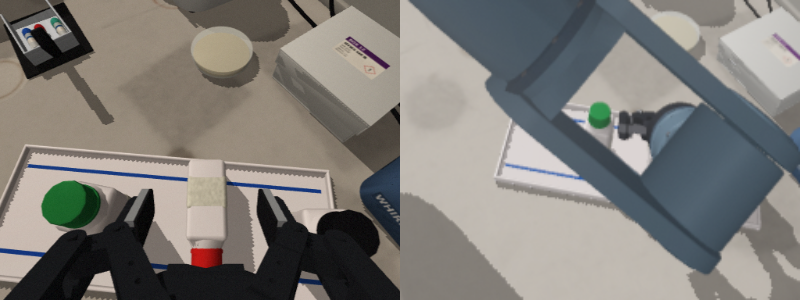

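Call:
{"name": "servo_tool", "arguments": {
  "commands": "0 0 0 -25 0 24 0.85;0 0 0 -24 0 25 0.85;0 0 0 0 0 0 0.85;0 0 0 0 0 0 0.85"
}}

```text
time_s: 17.0
eef_pos: [0.6007, -0.2066, 0.0182]
eef_rot: [-0.176, 0.811, 0.464, 0.311]
wrist_force: [-0.5, 0.4, 0.6]
opening: 0.852
grasp_force: 0.0
```

Call:
{"name": "servo_tool", "arguments": {
  "commands": "0 0 0 0 0 0 0;0 0 0 0 0 0 0;0 0 0 0 0 0 0;0 0 0 0 0 0 0;0 0 0 0 0 0 0"
}}

```text
time_s: 17.62
eef_pos: [0.6004, -0.2065, 0.0177]
eef_rot: [-0.176, 0.811, 0.463, 0.311]
wrist_force: [-1.4, -0.9, 6.8]
opening: 0.437
grasp_force: 60.7
```

Call:
{"name": "servo_tool", "arguments": {
  "commands": "0 0 0 0 0 0 0;0 0 0 0 0 0 0"
}}

```text
time_s: 17.88
eef_pos: [0.6005, -0.2065, 0.0177]
eef_rot: [-0.176, 0.811, 0.463, 0.311]
wrist_force: [-1.6, -0.8, 6.6]
opening: 0.438
grasp_force: 60.7
```

Call:
{"name": "servo_tool", "arguments": {
  "commands": "0 0 0 36 0 -41 0;0 0 0 36 0 -41 0;0 -0.175 0 0 0 0 0;0 -0.175 0 0 0 0 0;0 -0.175 0 0 0 0 0"
}}

```text
time_s: 18.5
eef_pos: [0.5989, -0.2072, 0.1261]
eef_rot: [-0.049, 0.864, 0.493, 0.087]
wrist_force: [-0.4, 0.4, -2.9]
opening: 0.435
grasp_force: 60.8
```

Call:
{"name": "servo_tool", "arguments": {
  "commands": "0 -0.175 0 0 0 0 0;0 -0.175 0 0 0 0 0;0 -0.175 0 0 0 0 0;0 -0.175 0 0 0 0 0;0 -0.175 0 0 0 0 0"
}}

```text
time_s: 19.12
eef_pos: [0.5995, -0.206, 0.1259]
eef_rot: [0.165, 0.82, 0.468, -0.287]
wrist_force: [-1.3, -0.0, -2.9]
opening: 0.44
grasp_force: 60.8
```

Call:
{"name": "servo_tool", "arguments": {
  "commands": "0 -0.171 0 0 0 0 0;0 0 0 0 0 0 0;0 0 0 0 0 0 0"
}}

```text
time_s: 19.5
eef_pos: [0.599, -0.2067, 0.1251]
eef_rot: [0.202, 0.793, 0.453, -0.353]
wrist_force: [0.9, -0.7, -1.9]
opening: 0.432
grasp_force: 61.0
```

```bash
python3 -c "
from h import *
o=st(); R=rot(o['eef_rot']); print(R.T@(np.array([.591,-.2213,.0545])-o['eef_pos'])*1000)"
```

```text
t 19.5 q [-0.168  0.715  1.318 -0.769  1.51   0.577] p [ 0.599  -0.2067  0.1251] F [ 0.9 -0.7 -1.9] op 0.432 61.0
[[ 0.34   0.861 -0.378]
 [ 0.577 -0.508 -0.64 ]
 [-0.743  0.    -0.67 ]]
[41.25043545  0.50447865 59.61782697]
```

Call:
{"name": "servo_tool", "arguments": {
  "commands": "0 0 0 21 0 30 0;0 0 0 20 0 30 0;0 0 0 0 0 0 0;0 0 0 2 0 1 0;0 0 0 0 0 0 0"
}}

```text
time_s: 20.12
eef_pos: [0.591, -0.2212, 0.0536]
eef_rot: [0.202, 0.794, 0.452, -0.353]
wrist_force: [-0.7, 0.6, -2.3]
opening: 0.436
grasp_force: 60.5
```

Call:
{"name": "servo_tool", "arguments": {
  "commands": "0 0 0 1.5 0 1.5 0;0 0 0 0 0 0 0"
}}

```text
time_s: 20.38
eef_pos: [0.5912, -0.221, 0.0529]
eef_rot: [0.203, 0.793, 0.452, -0.354]
wrist_force: [-1.1, 2.2, 7.5]
opening: 0.437
grasp_force: 61.4
```

Call:
{"name": "servo_tool", "arguments": {
  "commands": "0 0 0 0 0 0 0.7;0 0 0 0 0 0 0.7;0 0 0 0 0 0 0.7;0 0 0 0 0 0 0.7;0 0 0 0 0 -20 0.7"
}}

```text
time_s: 21.0
eef_pos: [0.5967, -0.2083, 0.0627]
eef_rot: [0.201, 0.793, 0.453, -0.355]
wrist_force: [0.5, 0.6, -0.0]
opening: 0.702
grasp_force: 0.0
```

Call:
{"name": "servo_tool", "arguments": {
  "commands": "0 0 0 0 0 -40 0.7;0 0 0 0 0 -50 0.7;0 0 0 -20 0 -50 0.7;0 0.168 0 0 0 0 0.7;0 0.168 0 0 0 0 0.7"
}}

```text
time_s: 21.62
eef_pos: [0.6461, -0.1276, 0.174]
eef_rot: [0.124, 0.841, 0.482, -0.213]
wrist_force: [-1.0, -0.8, -1.7]
opening: 0.697
grasp_force: 0.0
```

Call:
{"name": "servo_tool", "arguments": {
  "commands": "0 0.168 0 0 0 0 0.7;0 0.168 0 0 0 0 0.7;0 0.168 0 0 0 0 0.7;0 0 0 0 0 0 0.7"
}}

```text
time_s: 22.12
eef_pos: [0.6439, -0.132, 0.1738]
eef_rot: [0.001, 0.869, 0.495, 0.001]
wrist_force: [1.3, -0.5, -0.0]
opening: 0.702
grasp_force: 0.0
```

```bash
python3 -c "
from h import *
st(); im,c=snap('wrist','w7.png');np.savez('w7.npz',**c);im2,c=snap('top','t7.png');np.savez('t7.npz',**c);cv2.imwrite('pics/m7.png',np.hstack([cv2.resize(im,(400,300)),cv2.resize(im2[140:290,100:400],(400,300)[:2])]))"
```

```text
t 22.12 q [-0.382  0.409  1.438 -0.     1.292  0.154] p [ 0.6439 -0.132   0.1738] F [ 1.3 -0.5 -0. ] op 0.702 0.0
[[ 0.511  0.86   0.002]
 [ 0.86  -0.511 -0.001]
 [ 0.     0.002 -1.   ]]
```

View pics/m7.png

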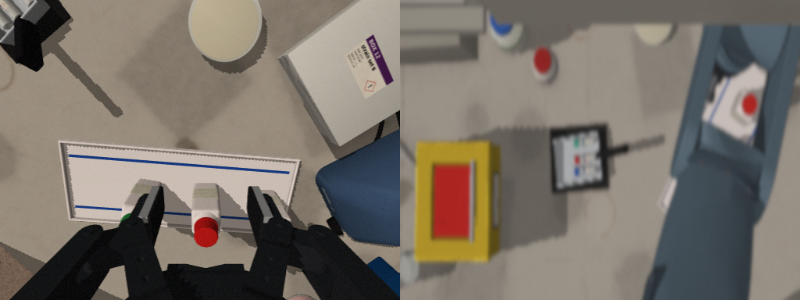

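Call:
{"name": "servo_tool", "arguments": {
  "commands": "0 0 0 27 -49 -24 0.7;0 0 0 27 -49 -24 0.7;0 0 0 27 -49 -24 0.7;0 0 0 26 -49 -24 0.7;0 0 -0.152 0 0 0 0.7"
}}

```text
time_s: 22.85
eef_pos: [0.5291, 0.0665, 0.2707]
eef_rot: [0.002, 0.825, 0.565, 0.001]
wrist_force: [0.0, 0.3, -0.6]
opening: 0.702
grasp_force: 0.0
```

Call:
{"name": "servo_tool", "arguments": {
  "commands": "0 0 -0.152 0 0 0 0.7;0 0 -0.152 0 0 0 0.7;0 0 -0.152 0 0 0 0.7;0 0 0 0 0 0 0.7"
}}

```text
time_s: 23.35
eef_pos: [0.5297, 0.0632, 0.2679]
eef_rot: [0.0, 0.68, 0.734, -0.001]
wrist_force: [-0.7, -0.4, 0.7]
opening: 0.7
grasp_force: 0.0
```

```bash
python3 -c "
from h import *
st(); im,c=snap('wrist','w8.png');np.savez('w8.npz',**c);cv2.imwrite('pics/w8b.png',cv2.resize(im,(768,576),interpolation=cv2.INTER_CUBIC))"
```

```text
t 23.35 q [-1.030e-01  5.800e-02  1.668e+00 -1.000e-03  1.416e+00 -1.790e-01] p [0.5297 0.0632 0.2679] F [-0.7 -0.4  0.7] op 0.7 0.0
[[-0.076  0.997 -0.001]
 [ 0.997  0.076 -0.001]
 [-0.001 -0.001 -1.   ]]
```

View pics/w8b.png

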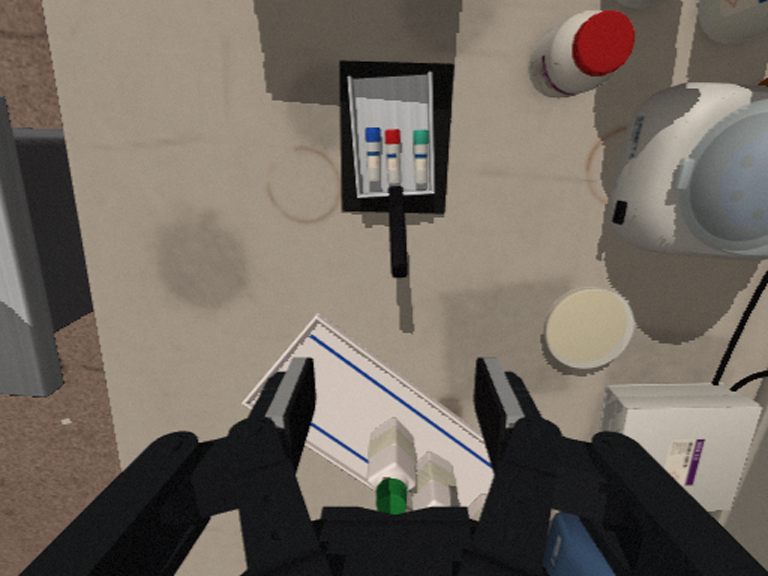

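```bash
python3 - <<'E'
from h import *
c=np.load('w8.npz')
R=lambda u,v,z: ray(c,u/1.5,v/1.5,z)[:2]
M=np.array([R(*p,.003) for p in((341,62),(453,65),(445,213),(342,211))]); print('mat',M.round(4),M.mean(0),np.linalg.norm(M[0]-M[3]),np.linalg.norm(M[0]-M[1]))
for e in(M[0]-M[3],M[1]-M[2]): print('mat ang',np.degrees(np.arctan2(e[1],e[0])))
S=np.array([R(*p,.025) for p in((349,77),(431,73),(433,193),(357,196))]); print('walls',S.round(4),S.mean(0),np.linalg.norm(S[0]-S[3]),np.linalg.norm(S[1]-S[2]),np.linalg.norm(S[0]-S[1]),np.linalg.norm(S[3]-S[2]))
for e in(S[0]-S[3],S[1]-S[2]): print('scoop ang',np.degrees(np.arctan2(e[1],e[0])))
for z in(.055,.065,.075): print('hend',z,R(400,273,z))
cc=S.mean(0)
for ang in(92,94,96):
    s=np.array([np.cos(np.radians(ang)),np.sin(np.radians(ang))]); print(ang,'grip',cc-.085*s, 'end',cc-.102*s)
E
```

```text
mat [[0.4704 0.2062]
 [0.567  0.2112]
 [0.5748 0.0837]
 [0.4758 0.0781]] [0.52202695 0.14478674] 0.1281986881308377 0.09671639405370872
mat ang 92.42472971669758
mat ang 93.52219872615431
walls [[0.4801 0.1924]
 [0.5472 0.2005]
 [0.5592 0.1041]
 [0.4913 0.0963]] [0.51945525 0.14829914] 0.0967554293801397 0.09708399061287326 0.06757038561149212 0.06832305830471613
scoop ang 96.61364806130223
scoop ang 97.0582614726112
hend 0.055 [0.53458659 0.03624448]
hend 0.065 [0.53421748 0.03935355]
hend 0.075 [0.53384837 0.04246262]
92 grip [0.52242171 0.06335092] end [0.523015   0.04636128]
94 grip [0.52538455 0.0635062 ] end [0.52657041 0.04654761]
96 grip [0.52834017 0.06376478] end [0.53011716 0.04685791]
```

Call:
{"name": "servo_tool", "arguments": {
  "commands": "0 0 -0.045 0 0 0 0.45;0 0.157 0 0 0 0 0.45;0 0.157 0 0 0 0 0.45;0 0.157 0 0 0 0 0.45;0 0.157 0 0 0 0 0.45"
}}

```text
time_s: 24.02
eef_pos: [0.53, 0.062, 0.2686]
eef_rot: [-0.233, 0.631, 0.711, 0.206]
wrist_force: [-0.3, -0.2, -0.8]
opening: 0.445
grasp_force: 0.0
```

Call:
{"name": "servo_tool", "arguments": {
  "commands": "0 0.157 0 0 0 0 0.45;0 0 0 0 0 0 0.45"
}}

```text
time_s: 24.28
eef_pos: [0.5293, 0.0607, 0.2657]
eef_rot: [-0.288, 0.615, 0.689, 0.252]
wrist_force: [-0.3, -0.3, 0.4]
opening: 0.449
grasp_force: 0.0
```

```bash
python3 - <<'E'
from h import *
o=st(); R=rot(o['eef_rot'])
for T in((.536,.014,.098),(.5284,.0773,.0346)): print((R.T@(np.array(T)-o['eef_pos'])*1000).round(1))
for n,f in(('top','pics/top0.png'),('scene','pics/scene0.png')):
    c=calibration(n); im=cv2.imread(f).astype(int); m=((im[...,2]>130)&(im[...,1]<60)&(im[...,0]<60)).astype(np.uint8)
    k,l,s,ce=cv2.connectedComponentsWithStats(m); i=1+np.argmax(s[1:,4]); mm=(l==i).astype(np.uint8)
    ct=cv2.findContours(mm,0,1)[0][0]; b=cv2.approxPolyDP(ct,4,True).reshape(-1,2)
    print(n,s[i],[ray(c,*(p+0.),.125)[:2].round(3).tolist() for p in b],ray(c,*ce[i],.125).round(4))
    mb=cv2.minAreaRect(np.array([ray(c,*(p.astype(float)),.125)[:2] for p in ct.reshape(-1,2)],np.float32)); print(mb)
E
```

```text
t 24.27 q [-0.49   0.251  1.648  0.627  1.729 -0.66 ] p [0.5293 0.0607 0.2657] F [-0.3 -0.3  0.4] op 0.449 0.0
[[-0.077  0.993 -0.087]
 [ 0.702  0.116  0.702]
 [ 0.708 -0.007 -0.706]]
[-152.     2.4   85. ]
[-151.8    2.6  174.9]
top [126 223  26  35 886] [[0.51, 0.431], [0.418, 0.431], [0.418, 0.366], [0.507, 0.365]] [0.464 0.399 0.125]
((0.46386831998825073, 0.398674339056015), (0.06919483840465546, 0.09211942553520203), 89.90673065185547)
scene [151 116  38  19 412] [[0.509, 0.37], [0.509, 0.427], [0.414, 0.428], [0.415, 0.367]] [0.4604 0.3972 0.125 ]
((0.4613340198993683, 0.3979475200176239), (0.06398577988147736, 0.09561559557914734), 89.85624694824219)
```

Call:
{"name": "servo_tool", "arguments": {
  "commands": "0 0 0 -51 1 28 0.45;0 0 0 -51 1 28 0.45;0 0 0 -50 1 29 0.45;0 0 0 0 0 20 0.45;0 0 0 0 0 0 0.45"
}}

```text
time_s: 24.9
eef_pos: [0.5361, 0.0313, 0.0864]
eef_rot: [-0.287, 0.612, 0.692, 0.253]
wrist_force: [-0.7, -0.2, -0.6]
opening: 0.449
grasp_force: 0.0
```

```bash
python3 - <<'E'
from h import *
o=st(); R=rot(o['eef_rot'])
print((R.T@(np.array((.5284,.0773,.0346))-o['eef_pos'])*1000).round(1))
im,c=snap('wrist','w9.png');im2,c=snap('scene','s9.png');cv2.imwrite('pics/m9.png',np.hstack([cv2.resize(im,(400,300)),cv2.resize(im2[140:290,110:310],(400,300))]))
E
```

```text
t 24.9 q [-0.528  0.538  1.678  0.599  1.488 -0.877] p [0.5361 0.0313 0.0864] F [-0.7 -0.2 -0.6] op 0.449 0.0
[[-0.085  0.993 -0.088]
 [ 0.702  0.122  0.701]
 [ 0.707 -0.002 -0.707]]
[-3.6 -1.9 69.6]
```

View pics/m9.png

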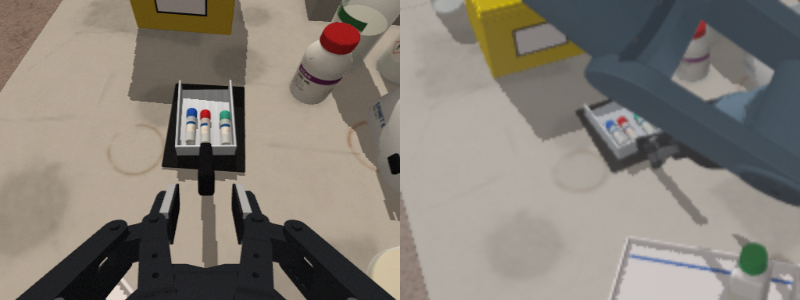

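Call:
{"name": "servo_tool", "arguments": {
  "commands": "0 0 0 -3 -1 34 0.45;0 0 0 0 0 34 0.45;0 0 0 0 0 0 0.45;0 0 0 0 0 0 0;0 0 0 0 0 0 0"
}}

```text
time_s: 25.62
eef_pos: [0.5319, 0.0734, 0.0378]
eef_rot: [-0.285, 0.613, 0.692, 0.255]
wrist_force: [-0.3, -0.9, 4.9]
opening: 0.159
grasp_force: 58.7
```

Call:
{"name": "servo_tool", "arguments": {
  "commands": "0 0 0 0 0 0 0;0 0 0 0 0 0 0;0 0 0 0 0 0 0;0 0 0 0 0 0 0"
}}

```text
time_s: 26.12
eef_pos: [0.5319, 0.0733, 0.0378]
eef_rot: [-0.285, 0.613, 0.691, 0.255]
wrist_force: [0.7, -2.3, 7.1]
opening: 0.157
grasp_force: 59.0
```

```bash
python3 - <<'E'
from h import *
o=st(); np.savez('grip.npz',p=o['eef_pos'],R=rot(o['eef_rot']))
im,c=snap('wrist','w10.png');np.savez('w10.npz',**c);cv2.imwrite('pics/w10b.png',im)
E
```

```text
t 26.12 q [-0.469  0.597  1.721  0.644  1.374 -0.901] p [0.5319 0.0733 0.0378] F [ 0.7 -2.3  7.1] op 0.157 59.0
[[-0.086  0.993 -0.081]
 [ 0.703  0.118  0.702]
 [ 0.706  0.003 -0.708]]
```

View pics/w10b.png

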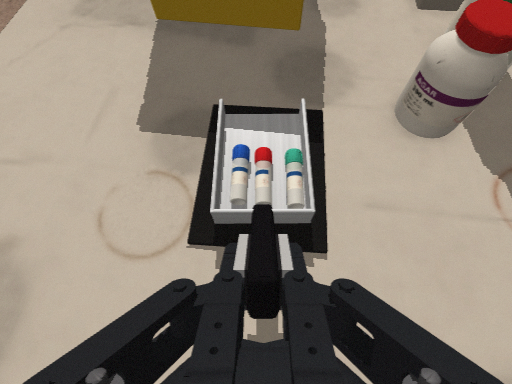

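```bash
cat > plan.py <<'E'
from h import *
g=np.load('grip.npz'); Rg,pg=g['R'],g['p']
A=np.radians(97); S0=np.array([[np.cos(A),-np.sin(A),0],[np.sin(A),np.cos(A),0],[0,0,1.]])
LIP=np.array([.5195,.1483,.003])+S0[:,0]*.05      # lip at grasp time (world)
RL=Rg.T@S0; tl=Rg.T@(LIP-pg)                      # scoop axes / lip in the tool frame
def tool(lip,th,yaw):                             # th: nose down, deg
    a=np.radians(yaw); S=np.array([[np.cos(a),-np.sin(a),0],[np.sin(a),np.cos(a),0],[0,0,1.]])@Ro.from_euler('y',th,degrees=True).as_matrix()
    R=S@RL.T; return R,np.asarray(lip)-R@tl
def rows(ways,n):                                 # ways: (lip,th,yaw); n rows between each
    o=get_obs(); R,p=rot(o['eef_rot']),o['eef_pos']; S=R@RL; lip=p+R@tl
    cur=(lip,np.degrees(np.arcsin(-S[2,0])),np.degrees(np.arctan2(S[1,0],S[0,0]))); print('now lip',lip.round(4),'pitch %.1f yaw %.1f roll %.1f'%(cur[1],cur[2],np.degrees(S[2,1])))
    for w,k in zip(ways,n):
        for i in range(1,k+1):
            f=i/k; R2,p2=tool(*[np.asarray(a)*(1-f)+np.asarray(b)*f for a,b in zip(cur,w)])
            rv=Ro.from_matrix(R.T@R2).as_rotvec(); d=R.T@(p2-p)*1000
            print('%.3f %.3f %.3f %.1f %.1f %.1f 0'%(*rv,*d)); R,p=R2,p2
        print('--'); cur=w
E
python3 - <<'E'
from plan import *
c=np.load('w10.npz')
a=ray(c,220,100,.025);b=ray(c,304,100,.025);print('front walls',a,b,(a+b)/2,'LIP',LIP,'roll chk',RL.round(3))
rows([((.5134,.198,.09),0,97),((.4625,.40,.165),0,90),((.4625,.416,.145),0,90)],[4,11,2])
E
```

```text
front walls [0.48105972 0.19115066 0.025     ] [0.54842278 0.19934811 0.025     ] [0.51474125 0.19524939 0.025     ] LIP [0.51340653 0.19792731 0.003     ] roll chk [[ 0.708 -0.     0.706]
 [-0.004 -1.     0.003]
 [ 0.706 -0.005 -0.708]]
now lip [0.5134 0.1979 0.003 ] pitch -0.0 yaw 97.0 roll 0.0
0.000 -0.000 -0.000 15.4 0.1 -15.4 0
0.000 -0.000 -0.000 15.4 0.1 -15.4 0
0.000 -0.000 -0.000 15.4 0.1 -15.4 0
0.000 -0.000 -0.000 15.4 0.1 -15.4 0
--
-0.008 -0.000 0.008 18.1 -3.8 8.4 0
-0.008 -0.000 0.008 18.1 -4.0 8.4 0
-0.008 -0.000 0.008 18.1 -4.2 8.4 0
-0.008 -0.000 0.008 18.0 -4.4 8.3 0
-0.008 -0.000 0.008 18.0 -4.6 8.3 0
-0.008 -0.000 0.008 18.0 -4.8 8.3 0
-0.008 -0.000 0.008 18.0 -5.0 8.3 0
-0.008 -0.000 0.008 17.9 -5.3 8.2 0
-0.008 -0.000 0.008 17.9 -5.5 8.2 0
-0.008 -0.000 0.008 17.9 -5.7 8.2 0
-0.008 -0.000 0.008 17.8 -5.9 8.1 0
--
0.000 0.000 0.000 -1.4 -0.1 12.7 0
0.000 0.000 0.000 -1.4 -0.1 12.7 0
--
```

Call:
{"name": "servo_tool", "arguments": {
  "commands": "0 0 0 7 0 -7 0;0 0 0 15 0 -15 0;0 0 0 15 0 -15 0;0 0 0 15 0 -15 0;0 0 0 15 0 -15 0"
}}

```text
time_s: 26.8
eef_pos: [0.5302, 0.0744, 0.132]
eef_rot: [-0.286, 0.613, 0.691, 0.254]
wrist_force: [-0.2, -0.3, -1.7]
opening: 0.158
grasp_force: 58.5
```

Call:
{"name": "servo_tool", "arguments": {
  "commands": "0 0 0 10 0 -10 0;0 0 0 4 -2 0 0;-0.008 0 0.008 12 -3 5 0;-0.008 0 0.008 18 -4 8 0;-0.008 0 0.008 18 -4 8 0"
}}

```text
time_s: 27.42
eef_pos: [0.5107, 0.1263, 0.1668]
eef_rot: [-0.282, 0.625, 0.68, 0.258]
wrist_force: [0.4, 0.5, -1.6]
opening: 0.156
grasp_force: 58.5
```

Call:
{"name": "servo_tool", "arguments": {
  "commands": "-0.008 0 0.008 18 -4 8 0;-0.008 0 0.008 18 -4 8 0;-0.008 0 0.008 18 -5 8 0;-0.008 0 0.008 18 -5 8 0;-0.008 0 0.008 18 -5 8 0"
}}

```text
time_s: 28.05
eef_pos: [0.4824, 0.2161, 0.2025]
eef_rot: [-0.274, 0.644, 0.663, 0.267]
wrist_force: [1.0, 0.2, -1.6]
opening: 0.157
grasp_force: 58.5
```

Call:
{"name": "servo_tool", "arguments": {
  "commands": "-0.008 0 0.008 18 -5 8 0;-0.008 0 0.008 18 -5 8 0;-0.008 0 0.008 12 -4 5 0;0 0 0 6 -2 3 0;0 0 0 0 0 0 0"
}}

```text
time_s: 28.68
eef_pos: [0.4659, 0.27, 0.2233]
eef_rot: [-0.27, 0.655, 0.652, 0.271]
wrist_force: [0.1, 0.2, -2.5]
opening: 0.153
grasp_force: 58.6
```

```bash
python3 - <<'E'
from plan import *
st(); rows([((.4625,.416,.145),0,90)],[3])
im,c=snap('wrist','w11.png');im2,c=snap('scene','s11.png');cv2.imwrite('pics/m11.png',np.hstack([cv2.resize(im,(400,300)),cv2.resize(im2[80:230,80:280],(400,300))]))
E
```

```text
t 28.68 q [-0.159  0.061  1.963  0.796  1.358 -0.43 ] p [0.4659 0.27   0.2233] F [ 0.1  0.2 -2.5] op 0.153 58.6
[[ 0.003  1.     0.003]
 [ 0.708 -0.004  0.707]
 [ 0.707  0.    -0.708]]
now lip [0.4627 0.3959 0.1886] pitch -0.0 yaw 90.0 roll 0.1
-0.002 -0.000 -0.002 -5.5 -0.2 15.0 0
0.000 -0.000 -0.000 -5.5 -0.1 15.0 0
0.000 -0.000 -0.000 -5.5 -0.1 15.0 0
--
```

View pics/m11.png

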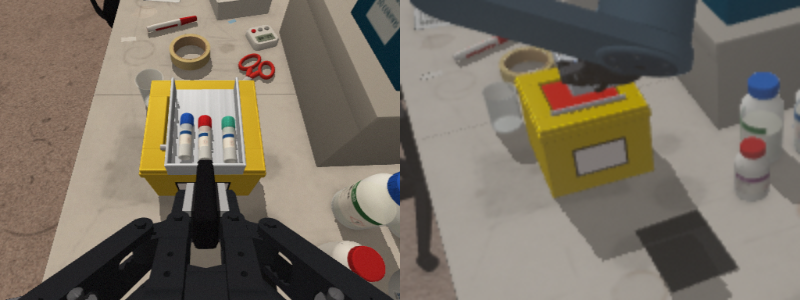

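Call:
{"name": "servo_tool", "arguments": {
  "commands": "0 0 0 -5.5 0 15 0;0 0 0 -5.5 0 15 0;0 0 0 -5.5 0 15 0;0 0 0 0 0 0 0"
}}

```text
time_s: 29.28
eef_pos: [0.4647, 0.2905, 0.1778]
eef_rot: [-0.271, 0.655, 0.652, 0.27]
wrist_force: [0.1, -0.2, -1.4]
opening: 0.156
grasp_force: 58.6
```

```bash
python3 - <<'E'
from plan import *
h=np.array([.4625,.356,.125]); L=lambda x,z: h+[0,x/1000,z/1000]
rows([(L(61,0),10,90),(L(57,-18),25,90),(L(50,-34),40,90),(L(42,-45),52,90),(L(36,-50),62,90)],[2,2,2,2,2])
E
```

```text
now lip [0.4613 0.4165 0.1432] pitch -0.0 yaw 90.0 roll 0.4
-0.005 -0.088 -0.005 4.0 0.4 1.4 0
-0.000 -0.088 -0.000 4.6 0.6 1.9 0
--
-0.000 -0.131 -0.001 8.6 0.0 -1.2 0
-0.000 -0.131 -0.001 9.5 -0.0 -0.4 0
--
-0.000 -0.131 -0.001 9.4 0.0 -1.1 0
-0.000 -0.131 -0.001 10.2 -0.0 -0.4 0
--
-0.000 -0.105 -0.000 7.8 0.0 -1.0 0
-0.000 -0.105 -0.000 8.3 -0.0 -0.6 0
--
-0.000 -0.087 -0.000 7.5 0.0 -2.3 0
-0.000 -0.087 -0.000 7.7 0.0 -2.1 0
--
```

Call:
{"name": "servo_tool", "arguments": {
  "commands": "0 -0.088 0 4 0.5 1.4 0;0 -0.088 0 4.6 0.5 1.9 0;0 -0.131 0 8.6 0 -1.2 0;0 0 0 0 0 0 0"
}}

```text
time_s: 29.78
eef_pos: [0.4679, 0.3068, 0.1913]
eef_rot: [-0.166, 0.687, 0.687, 0.169]
wrist_force: [-0.4, 0.4, -1.2]
opening: 0.152
grasp_force: 58.8
```

```bash
python3 - <<'E'
from plan import *
o=st()
h=np.array([.4625,.356,.125]); L=lambda x,z: h+[0,x/1000,z/1000]
rows([(L(57,-18),25,90),(L(50,-34),40,90),(L(42,-45),52,90),(L(36,-50),62,90)],[1,2,2,2])
E
```

```text
t 29.77 q [ 0.089  0.083  1.881  0.519  1.18  -0.114] p [0.4679 0.3068 0.1913] F [-0.4  0.4 -1.2] op 0.152 58.8
[[-0.001  1.     0.005]
 [ 0.887 -0.001  0.461]
 [ 0.461  0.005 -0.887]]
now lip [0.4647 0.4164 0.1203] pitch 17.5 yaw 90.1 roll -0.0
-0.000 -0.131 0.001 6.2 -2.3 2.8 0
--
-0.000 -0.131 -0.001 9.4 0.0 -1.1 0
-0.000 -0.131 -0.001 10.2 -0.0 -0.4 0
--
-0.000 -0.105 -0.000 7.8 0.0 -1.0 0
-0.000 -0.105 -0.000 8.3 -0.0 -0.6 0
--
-0.000 -0.087 -0.000 7.5 0.0 -2.3 0
-0.000 -0.087 -0.000 7.7 0.0 -2.1 0
--
```

Call:
{"name": "servo_tool", "arguments": {
  "commands": "0 -0.131 0 6.2 -1 2.8 0;0 -0.131 0 9.4 0 -1.1 0;0 -0.131 0 10.2 0 -0.4 0;0 0 0 0 0 0 0"
}}

```text
time_s: 30.28
eef_pos: [0.4659, 0.3319, 0.1962]
eef_rot: [-0.031, 0.707, 0.706, 0.031]
wrist_force: [0.6, 1.3, -1.3]
opening: 0.156
grasp_force: 58.9
```

```bash
python3 - <<'E'
from plan import *
o=st()
h=np.array([.4625,.356,.125]); L=lambda x,z: h+[0,x/1000,z/1000]
rows([(L(42,-45),52,90),(L(36,-50),62,90)],[2,2])
E
```

```text
t 30.27 q [0.365 0.175 1.69  0.086 1.247 0.339] p [0.4659 0.3319 0.1962] F [ 0.6  1.3 -1.3] op 0.156 58.9
[[ 0.001  1.    -0.001]
 [ 0.996 -0.001  0.087]
 [ 0.087 -0.001 -0.996]]
now lip [0.4622 0.4061 0.0887] pitch 39.9 yaw 90.3 roll 0.3
-0.005 -0.105 -0.003 7.9 -0.3 -2.2 0
0.000 -0.105 0.002 8.3 0.0 -1.7 0
--
-0.000 -0.087 -0.000 7.5 0.0 -2.3 0
-0.000 -0.087 -0.000 7.7 0.0 -2.1 0
--
```

Call:
{"name": "servo_tool", "arguments": {
  "commands": "0 -0.105 0 7.9 0 -2.2 0;0 -0.105 0 8.3 0 -1.7 0;0 -0.087 0 7.5 0 -2.3 0;0 -0.087 0 7.7 0 -2.1 0;0 0 0 0 0 0 0"
}}

```text
time_s: 30.9
eef_pos: [0.4658, 0.362, 0.2005]
eef_rot: [0.103, 0.7, 0.699, -0.106]
wrist_force: [0.4, 3.0, -2.4]
opening: 0.157
grasp_force: 58.9
```

Call:
{"name": "servo_tool", "arguments": {
  "commands": "0 0 0 0 0 0 0;0 0 0 0 0 0 0;0 0 0 0 0 0 0;0 0 0 0 0 0 0;0 0 0 0 0 0 0"
}}

```text
time_s: 31.52
eef_pos: [0.4664, 0.3615, 0.2025]
eef_rot: [0.105, 0.701, 0.698, -0.106]
wrist_force: [-0.8, 2.5, 1.1]
opening: 0.157
grasp_force: 58.9
```

```bash
python3 - <<'E'
from plan import *
st(); rows([],[])
im,c=snap('wrist','w12.png');im2,c=snap('scene','s12.png');cv2.imwrite('pics/m12.png',np.hstack([cv2.resize(im,(400,300)),cv2.resize(im2[80:200,110:270],(400,300))]))
E
```

```text
t 31.52 q [ 0.591  0.386  1.439 -0.247  1.491  0.638] p [0.4664 0.3615 0.2025] F [-0.8  2.5  1.1] op 0.157 58.9
[[ 0.004  1.    -0.001]
 [ 0.956 -0.005 -0.295]
 [-0.295 -0.    -0.956]]
now lip [0.4628 0.3898 0.075 ] pitch 62.1 yaw 90.2 roll 0.3
```

View pics/m12.png

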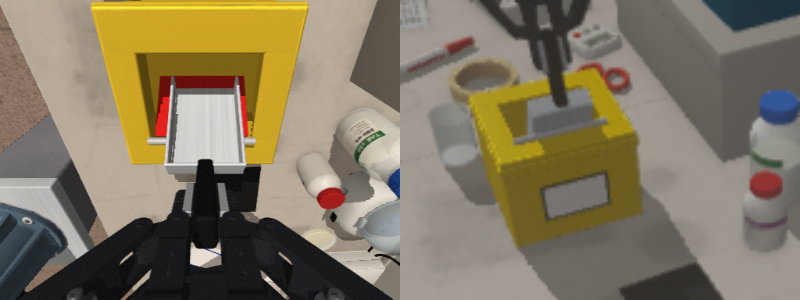

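Call:
{"name": "servo_tool", "arguments": {
  "commands": "0 0 0 -4 0 -14 0;0 0 0 -6 0 -19 0;0 0 0 -6 0 -19 0;0 0 0 -6 0 -19 0;0 0 0 -6 0 -19 0"
}}

```text
time_s: 32.25
eef_pos: [0.4665, 0.3612, 0.2982]
eef_rot: [0.105, 0.701, 0.698, -0.105]
wrist_force: [0.4, -0.8, -1.6]
opening: 0.156
grasp_force: 58.7
```

Call:
{"name": "servo_tool", "arguments": {
  "commands": "0 0 0 -9 0 -28 0;0 0 0 -9 0 -28 0;0 0 0 0 0 0 0"
}}

```text
time_s: 32.62
eef_pos: [0.4673, 0.3612, 0.3588]
eef_rot: [0.106, 0.701, 0.697, -0.103]
wrist_force: [0.2, -0.2, -2.0]
opening: 0.157
grasp_force: 58.7
```

```bash
python3 - <<'E'
from plan import *
st(); 
a=np.radians(93); pc=np.array([.522,.145]); 
rows([((.4627,.38,.23),0,90),((*(pc+.05*np.array([np.cos(a),np.sin(a)])),.12),0,93)],[7,8])
im,c=snap('wrist','w13.png')
# vial-cap colour check around the box in top + red flap area
im,c=snap('top','t13.png'); sub=im[200:280,90:190].astype(int); m=(sub[...,2]>130)&(sub[...,1]<60)&(sub[...,0]<60); print('red px',m.sum())
E
```

```text
t 32.62 q [ 0.59   0.285  1.255 -0.251  1.76   0.568] p [0.4673 0.3612 0.3588] F [ 0.2 -0.2 -2. ] op 0.157 58.7
[[ 0.006  1.     0.003]
 [ 0.956 -0.005 -0.292]
 [-0.292  0.005 -0.957]]
now lip [0.4644 0.3899 0.2314] pitch 61.9 yaw 89.6 roll -0.0
0.000 0.154 0.000 -18.0 -0.2 11.9 0
0.000 0.154 -0.000 -18.1 -0.2 11.7 0
0.000 0.154 -0.000 -18.1 -0.2 11.5 0
0.000 0.154 -0.000 -18.1 -0.2 11.2 0
0.000 0.154 -0.000 -18.1 -0.2 11.0 0
0.001 0.154 -0.000 -18.0 -0.2 10.8 0
0.001 0.154 0.000 -17.9 -0.2 10.6 0
--
0.005 0.000 -0.005 -26.1 8.0 -6.6 0
0.005 0.000 -0.005 -26.1 7.8 -6.6 0
0.005 0.000 -0.005 -26.1 7.6 -6.6 0
0.005 0.000 -0.005 -26.2 7.5 -6.7 0
0.005 0.000 -0.005 -26.2 7.3 -6.7 0
0.005 0.000 -0.005 -26.2 7.2 -6.7 0
0.005 0.000 -0.005 -26.3 7.0 -6.7 0
0.005 0.000 -0.005 -26.3 6.9 -6.8 0
--
red px 403
```

Call:
{"name": "servo_tool", "arguments": {
  "commands": "0 0.154 0 -18 0 12 0;0 0.154 0 -18 0 11.7 0;0 0.154 0 -18 0 11.5 0;0 0.154 0 -18 0 11.2 0;0 0.154 0 -18 0 11 0"
}}

```text
time_s: 33.35
eef_pos: [0.4653, 0.2722, 0.2972]
eef_rot: [-0.166, 0.689, 0.685, 0.167]
wrist_force: [0.4, -0.4, -2.1]
opening: 0.154
grasp_force: 58.9
```

Call:
{"name": "servo_tool", "arguments": {
  "commands": "0 0.154 0 -18 0 10.8 0;0 0.154 0 -18 0 10.6 0;0.005 0 -0.005 -26 8 -6.6 0;0.005 0 -0.005 -26 8 -6.6 0;0.005 0 -0.005 -26 7.5 -6.6 0"
}}

```text
time_s: 33.98
eef_pos: [0.4886, 0.1833, 0.2188]
eef_rot: [-0.272, 0.649, 0.659, 0.265]
wrist_force: [1.0, -0.1, -1.1]
opening: 0.153
grasp_force: 59.0
```

Call:
{"name": "servo_tool", "arguments": {
  "commands": "0.005 0 -0.005 -26 7.5 -6.7 0;0.005 0 -0.005 -26 7.3 -6.7 0;0.005 0 -0.005 -26 7.2 -6.7 0;0.005 0 -0.005 -26 7 -6.7 0;0.005 0 -0.005 -26 7 -6.8 0"
}}

```text
time_s: 34.6
eef_pos: [0.5281, 0.0687, 0.1514]
eef_rot: [-0.277, 0.637, 0.67, 0.26]
wrist_force: [-0.6, 0.5, -2.4]
opening: 0.154
grasp_force: 59.1
```

```bash
python3 - <<'E'
from plan import *
st(); 
a=np.radians(93); pc=np.array([.522,.145]); l=pc+.05*np.array([np.cos(a),np.sin(a)])
rows([((*l,.03),0,93),((*l,.008),0,93),((*l,.0035),0,93)],[4,2,1])
im,c=snap('wrist','w14.png');np.savez('w14.npz',**c)
im,c=snap('top','t14.png')
sub=im[200:280,90:190].astype(int); m=(sub[...,2]>130)&(sub[...,1]<60)&(sub[...,0]<60); print('red px',m.sum())
im=cv2.imread('pics/top0.png')[200:280,90:190].astype(int); print('ref',((im[...,2]>130)&(im[...,1]<60)&(im[...,0]<60)).sum())
E
```

```text
t 34.6 q [-0.49   0.368  1.758  0.646  1.506 -0.751] p [0.5281 0.0687 0.1514] F [-0.6  0.5 -2.4] op 0.154 59.1
[[-0.035  0.999 -0.039]
 [ 0.71   0.052  0.702]
 [ 0.703 -0.003 -0.711]]
now lip [0.5178 0.1941 0.1161] pitch 0.3 yaw 93.2 roll 0.4
-0.005 0.001 -0.004 -15.1 0.2 15.5 0
-0.001 0.001 0.001 -15.1 0.2 15.5 0
-0.001 0.001 0.001 -15.2 0.2 15.5 0
-0.001 0.001 0.001 -15.2 0.2 15.5 0
--
0.000 0.000 0.000 -7.8 -0.0 7.8 0
0.000 0.000 0.000 -7.8 -0.0 7.8 0
--
0.000 0.000 0.000 -3.2 -0.0 3.2 0
--
red px 871
ref 886
```

Call:
{"name": "servo_tool", "arguments": {
  "commands": "-0.005 0.001 -0.004 -15 0 16 0;0 0 0 -15 0 16 0;0 0 0 -15 0 15.5 0;0 0 0 -15 0 15.5 0;0 0 0 -8 0 8 0"
}}

```text
time_s: 35.33
eef_pos: [0.5278, 0.0722, 0.0532]
eef_rot: [-0.275, 0.636, 0.671, 0.263]
wrist_force: [-0.7, -0.1, -1.2]
opening: 0.16
grasp_force: 58.9
```

Call:
{"name": "servo_tool", "arguments": {
  "commands": "0 0 0 -7 0 7 0;0 0 0 0 0 0 0"
}}

```text
time_s: 35.58
eef_pos: [0.5292, 0.0711, 0.0448]
eef_rot: [-0.274, 0.636, 0.671, 0.264]
wrist_force: [-0.1, 0.7, -1.4]
opening: 0.157
grasp_force: 58.9
```

```bash
python3 - <<'E'
from plan import *
st(); 
a=np.radians(93); pc=np.array([.522,.145]); l=pc+.05*np.array([np.cos(a),np.sin(a)])
rows([((*l,.003),0,93)],[2])
E
```

```text
t 35.58 q [-0.488  0.556  1.767  0.67   1.345 -0.878] p [0.5292 0.0711 0.0448] F [-0.1  0.7 -1.4] op 0.157 58.9
[[-0.04   0.999 -0.033]
 [ 0.709  0.052  0.703]
 [ 0.704  0.005 -0.711]]
now lip [0.5192 0.1965 0.0095] pitch 0.2 yaw 93.2 roll -0.1
0.001 0.002 0.003 -3.1 -0.1 1.9 0
-0.001 0.002 0.001 -3.1 -0.1 1.9 0
--
```

Call:
{"name": "servo_tool", "arguments": {
  "commands": "0 0.003 0 -3 0 2.5 0;0 0 0 0 0 0 0;0 0 0 -1.5 0 1.5 0;0 0 0 0 0 0 0"
}}

```text
time_s: 36.08
eef_pos: [0.5297, 0.0703, 0.0393]
eef_rot: [-0.275, 0.636, 0.671, 0.265]
wrist_force: [-0.0, -0.4, -1.6]
opening: 0.155
grasp_force: 58.9
```

```bash
python3 - <<'E'
from plan import *
st(); rows([],[])
E
```

```text
t 36.08 q [-0.49   0.569  1.764  0.673  1.339 -0.886] p [0.5297 0.0703 0.0393] F [-0.  -0.4 -1.6] op 0.155 58.9
[[-0.041  0.999 -0.032]
 [ 0.708  0.051  0.705]
 [ 0.705  0.006 -0.709]]
now lip [0.5197 0.1958 0.0043] pitch 0.1 yaw 93.2 roll -0.2
```

Call:
{"name": "servo_tool", "arguments": {
  "commands": "0 0 0 -1 0 1 0;0 0 0 0 0 0 0;0 0 0 -0.5 0 0.5 0;0 0 0 0 0 0 0"
}}

```text
time_s: 36.58
eef_pos: [0.5299, 0.0702, 0.0378]
eef_rot: [-0.275, 0.636, 0.671, 0.265]
wrist_force: [-1.8, -2.8, 5.0]
opening: 0.158
grasp_force: 59.8
```

Contact, so I'll release and back off along the tool axis.

Call:
{"name": "servo_tool", "arguments": {
  "commands": "0 0 0 0 0 0 0.4;0 0 0 0 0 0 0.4;0 0 0 0 0 0 0.4;0 0 0 0 0 -15 0.4;0 0 0 0 0 -30 0.4"
}}

```text
time_s: 37.2
eef_pos: [0.5303, 0.0386, 0.0693]
eef_rot: [-0.276, 0.635, 0.671, 0.264]
wrist_force: [-0.3, 0.0, 0.2]
opening: 0.398
grasp_force: 0.0
```

Call:
{"name": "servo_tool", "arguments": {
  "commands": "0 0 0 0 0 -30 0.4;0 0 0 20 0 -40 0.4;0 0 0 30 0 -30 0.4;0 0 0 30 0 -30 0.4;0 -0.157 0 0 0 0 0.4"
}}

```text
time_s: 37.83
eef_pos: [0.5332, 0.0007, 0.22]
eef_rot: [-0.218, 0.656, 0.69, 0.214]
wrist_force: [0.6, 0.9, -0.5]
opening: 0.398
grasp_force: 0.0
```

Call:
{"name": "servo_tool", "arguments": {
  "commands": "0 -0.157 0 0 0 0 0.4;0 -0.157 0 0 0 0 0.4;0 -0.157 0 0 0 0 0.4;0 -0.157 0 0 0 0 0.4;0 0 0 0 0 0 0.4"
}}

```text
time_s: 38.45
eef_pos: [0.532, 0.0053, 0.219]
eef_rot: [0.004, 0.687, 0.726, 0.002]
wrist_force: [-0.1, 0.3, -0.7]
opening: 0.402
grasp_force: 0.0
```

```bash
python3 - <<'E'
from h import *
st(); im,c=snap('wrist','w15.png');np.savez('w15.npz',**c);im2,c=snap('scene','s15.png')
cv2.imwrite('pics/m15.png',np.hstack([cv2.resize(im,(450,338)),cv2.resize(im2[60:384,100:436],(350,338))]))
E
```

```text
t 38.45 q [-0.213  0.091  1.734 -0.     1.309 -0.268] p [0.532  0.0053 0.219 ] F [-0.1  0.3 -0.7] op 0.402 0.0
[[-0.055  0.998  0.008]
 [ 0.998  0.055 -0.002]
 [-0.002  0.008 -1.   ]]
```

View pics/m15.png

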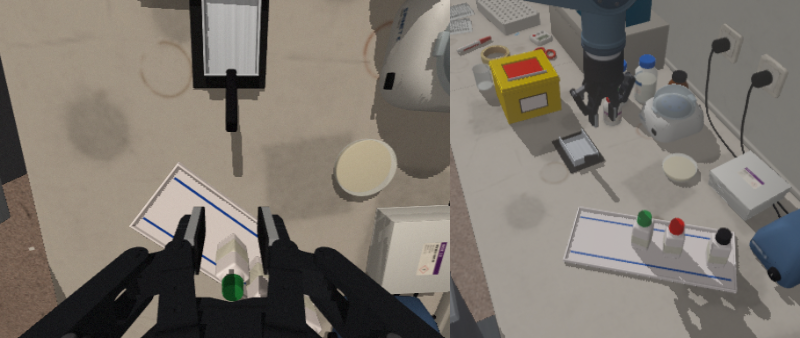

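```bash
python3 - <<'E'
from h import *
c=calibration('scene'); im=cv2.imread('pics/s15.png'); hsv=cv2.cvtColor(im,cv2.COLOR_BGR2HSV)
cen=np.array([.5596,-.1921]);a=np.array([.8037,-.595]);u=np.array([.595,.8037])
for n,m in(('g',cv2.inRange(hsv,(45,120,30),(85,255,255))),('r',cv2.inRange(hsv,(0,180,90),(8,255,255))|cv2.inRange(hsv,(172,180,90),(180,255,255))),('k',cv2.inRange(hsv,(0,0,0),(180,255,45)))):
    m[:230]=0; m[:,:210]=0; m[:,385:]=0
    k,l,s,ce=cv2.connectedComponentsWithStats(m)
    for i in range(1,k):
        if s[i,4]>40:
            p=ray(c,*ce[i],.100)[:2]; print(n,s[i],p.round(4),'along %.3f cross %.3f'%((p-cen)@a,(p-cen)@u))
w=np.load('w15.npz'); im=cv2.imread('pics/w15.png'); 
R=lambda x,y,z: ray(w,x*512/450,y*384/338,z)[:2]
print('pan back', R(204,77,.025),R(257,77,.025),'mat back',R(194,88,.003),R(265,88,.003))
E
```

```text
g [280 262  13  15 137] [ 0.5425 -0.1763] along -0.023 cross 0.003
r [310 270  15  15 166] [ 0.5924 -0.2193] along 0.043 cross -0.002
k [355 279  15  16 181] [ 0.6648 -0.2771] along 0.135 cross -0.006
pan back [0.49218482 0.09270983] [0.55970871 0.0964286 ] mat back [0.47660459 0.07800376] [0.57433175 0.08335683]
```

```bash
python3 -c "
from bench import *
print(hand_in())"
```

```text
the job is handed in; nothing more can be done
None
```

The job is handed in: the green and red bottles are upright in the lane beside the black one, clear of the rim; the scoop went in with all three vials and came out empty (I could not see inside the box), the flap has closed, and the empty scoop is level in the middle of its mat.

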